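# Drain the washed bun tin and chock it open

### The arm

A 6-joint arm with a two-finger parallel gripper is mounted at the origin on a cart in front of the work surface, level with it; the furniture and walls round the work are solid. World frame = base frame: x ahead of the robot, y to its left, z up, the work surface at z = 0. Lengths are in m, angles in rad, forces in N, time in s.
With the tool pointing down it reaches from about 0.3 to 0.775 m from the base axis. Payload 14.6 kg.
Tool frame: the origin (TCP) lies at the centre of the arm's flange, where the gripper is bolted on; the fingertips stand 199 mm ahead of it and the grasp point (between the pads) lies ctrl.tcp_to_grasp ahead of it (ctrl.tcp_to_grasp is the distance from the TCP to the grasp point, in m); z points along the fingers, y is the line along which they close (so a half turn about z gives the same grasp; the last joint's range is limited). The gripper opens to 94 mm and grips with 3 to 60 N. Pads are 16 mm wide; open, the fingers measure 119 mm over their backs; the gripper's body (75 mm by 177 mm) begins 78 mm behind the grasp point.
Start: joints at [-1.221, 0.3, 1.521, -0, 1.321, -0.067], TCP at [0.223, -0.503, 0.405] pointing down, gripper open.
Joint ranges: [-3.03, 3.03], [-0.79, 2.21], [0.23, 2.52], [-1.04, 4.18], [0, 3.07], [-2.55, 2.55]. Speed limits (rad/s): [2.22, 2.22, 2.57, 3.14, 3.14, 3.14].

### API

Orientations are given as [roll, pitch, yaw] about the fixed x, y, z axes, in that order (R = Rz(yaw) Ry(pitch) Rx(roll)).
In Python, from station import ctrl gives the robot as it stands. The module is installed in compiled form; this text tells all that it offers.
- The arm moves only by the shell command python3 -m jog 'ROWS' [OPENING] [FORCE]. ROWS is JSON, a list of rows, each a list of 6 numbers: the shift along the tool's x, y, z in cm, then the turn, a rotation vector about the tool's x, y, z in rad. In form: [[tx, ty, tz, ax, ay, az], ...]. A call has 1 to 8 rows; each row is the pose to reach, as a shift and turn from the pose commanded when the call began, along the tool's axes at that moment; what a row does not reach only later rows make up. A row lasts 1/10 s, in which the tool goes at most 50 mm and 8.59 degrees, less where a joint would pass 70% of its speed; a pose out of reach is approached as far as the arm can. A call with a gripper value outside its range is refused whole. OPENING is the opening in per cent of the stroke, from 0 (shut) to 100 (fully open), set as the call begins (- or left out, the last holds). The fingers move at their own pace and stop on an object; FORCE is the grip in N (left out, the last holds). Time passes only in rows, so rows that repeat a pose let the fingers close. It gives the time, the measured TCP pose, the force, the opening and the grip force at its end, in the units of the state.
- ctrl.get_obs(): the state, without advancing time (a new reading comes with each control period).
- ctrl.camera(name): name is "side" or "top" or "wrist"; returns a dict with "img" (400x640x3 uint8, blue, green, red), "intrinsics" (3x3 intrinsics, pixels), "R" (3x3) and "t" (3): a world point X has camera coordinates R X + t. Camera axes: x right, y down, z forward; pixel columns grow to the right and rows downward; lengths in m; the calibration is good to about 2 mm. A picture is of the moment at which its call begins. There is no depth.
- ctrl.hand_in(): hands the job in; it is judged then, once.
The state is a dict: "time_s": time; "qpos": joint angles; "joint_vel": joint speeds; "tau": joint torques, N m; "ee_pos": TCP position; "eef_rot": TCP orientation; "force": force on the tool from outside, world axes, zero at the start; "moment": the same for the moment, N m; "grip_width": finger opening in m; "grip_force": force on a finger pad.
Only numpy, scipy, OpenCV 4.12 (cv2) and the standard library are available. Lean on these libraries where they do the work, as an engineer would, in place of code of your own. Each camera call takes 0.05 s, during which the arm holds its last target. There are 200 camera calls.

### The job

The washed bun tin lies upside down in its hinged draining stand: by its handle tip it up to about 30 degrees, keep it there still for a second so it can drain, then lower it gently until it lies level on the stand again and let go. Then take the wooden wedge by its thick end and push it, lying on the table and thin end first, under the middle of the tin's front edge until that edge has just lifted, about 5 mm clear of the stand, and finish there still gripping the wedge, with the wedge alone carrying the tin. Leave the shaker, the label roll and the jar where they are.

Things in the scene. Friction and masses are not known exactly. Their poses are not given: they have to be found in the camera images.
- stand: Fixed, open-fronted aluminium draining stand, 213 x 146 mm, made of two side rails 14 mm wide and 15 mm high (122 mm clear between them) and a rear crossbar. Origin: centre of its underside, on the table. Its x axis points from the open front to the hinge at the back, z up; the front of the tin lies at x = -100 mm. Its place and yaw vary.
- tin (a joint): Angle (rad) of the steel bun tin (200 mm from hinge to front edge, 150 mm wide, nine upturned cups whose tops are 37 mm above the table, 0.3 to 0.65 kg) about the horizontal hinge at the back of the stand: 0 = lying level on the stand; it grows as the front edge rises (stop at 1.3). It falls back freely when let go. Near 0, 0.005 rad is 1 mm of lift at the front edge.
- tin_hinge (a point): Point on the middle of the hinge axis, fixed to the stand, 19 mm above the table and 100 mm behind the stand's origin. The axis runs along the stand's y.
- tin_handle (a point): Centre of the top bar of the tin's handle, a small upright loop of 9 mm round bar that stands on the front of the tin in its middle and runs front to back (along the stand's x, 45 mm long; pinch it across, along the stand's y). The bar's centre is 60 mm above the table when the tin is level and 38 mm over the tin's sheet, 24 mm behind the front edge and 176 mm in front of the hinge; a cup 37 mm high begins 31 mm behind it. It moves with the tin.
- tin_lip (a point): Middle of the front edge of the tin at its underside; 16 mm above the table when the tin is level. The edge is a rolled rim 8 mm thick; below it, between the rails, it is open down to the table. It moves with the tin.
- wedge_grip (a point): Centre, half-way up, of the thick end (handle) of the loose wooden wedge. The wedge lies flat, 120 mm long, 34 mm wide, 0.12 kg; the thick end is a block 30 mm high and 40 mm long, then the top slopes evenly over 80 mm down to a 2 mm thin end. x axis points from the thick end to the thin end, z up; this point is 20 mm from the rear face, 100 mm from the thin end and 15 mm above the table. The wedge lies on the table to the right of the stand, nearer the robot.
- wedge_tip (a point): Middle of the wedge's thin end, at its underside. The wedge is 16 mm high 40 mm behind this point and 21 mm high 54 mm behind it.
- shaker: Bystander: shaker with dark cap, 58 mm across, 101 mm high; origin at the centre of its underside.
- label_roll: Bystander: white label roll lying flat, 68 mm across, 32 mm high; origin at the centre of its underside.
- jar: Bystander: open glass jar, 54 mm across, 93 mm high; origin at the centre of its underside.

How it is judged:
On the way, in this order (a step that is already met when the one before it is completed fails the run):
1. the tin is tipped up to about 30 degrees (23 to 37) and kept still there (value of joint tin between 0.4 and 0.65 rad and velocity of joint tin between -0.15 and 0.15 rad/s), for 0.5 s.
2. the tin lies level on the stand again, let go (value of joint tin below 0.008 rad and contact force between each of the arm, the fingers and stand below 0.2 N), for 0.2 s.
At the end, for the whole second after the job is handed in: The tin's front edge is 2.2 to 8.5 mm above rest, carried by the wedge, which lies flat on the table, within 30 mm of the middle of the front edge, still gripped by its thick end (within 50 mm of its centre) and at rest; the robot touches neither tin nor stand (value of joint tin between 0.011 and 0.0425 rad and contact force between wedge and stand above 0.5 N and contact force between the fingers and wedge above 1 N and contact force between each of the fingers, the arm and stand below 0.3 N and y of wedge_tip in the frame of tin_hinge between -0.03 and 0.03 m and y of tin_lip in the frame of wedge_tip between -0.03 and 0.03 m and height (world z) of wedge_grip below 0.021 m and height (world z) of wedge_tip below 0.007 m and angle between wedge_grip's own z axis and vertical below 0.1 rad and linear speed of wedge below 0.02 m/s and horizontal distance between the grasp point and wedge_grip below 0.05 m); the arm keeps its last pose, push and grip.
It fails at once if the tin is tipped past 45 degrees (value of joint tin above 0.8 rad).
It fails at once if the tin is dropped or slammed down (velocity of joint tin below -2 rad/s).
It fails at once if a bystander is moved more than 30 mm (distance of any of shaker, label_roll, jar from where it was at the start of the episode above 0.03 m).
It also fails if it takes over 64 s, if anything falls off the work surface, if the arm or the gripper's body presses on something with over 40 N, if the wrist force passes 120 N, or if a joint passes its speed limit or range.

## Working session

There is one attempt and no reset: what is moved stays moved. The work goes in short steps, Python scripts to look and compute and a shell command to move; the robot and the scene stay as the last step left them, time stands still between calls to the robot, and variables do not carry over. Pictures are saved under pics/ and viewed, at most 10 in all, crops included, and the job is handed in when it is done.

```bash
mkdir -p pics
cat > h.py <<'E'
import numpy as np,cv2
from scipy.spatial.transform import Rotation as Ro
from station import ctrl
def ray(c,u,v,z):
    K,R,t=[np.array(c[k]) for k in("intrinsics","R","t")]
    d=R.T@np.linalg.solve(K,[u,v,1]); o=-R.T@t
    return o+d*(z-o[2])/d[2]
def proj(c,X):
    K,R,t=[np.array(c[k]) for k in("intrinsics","R","t")]
    p=K@(R@np.array(X)+t); return p[:2]/p[2]
def snap(n,f,crop=None,s=1):
    c=ctrl.camera(n); im=c["img"]
    if crop: a,b,w,h=crop; im=cv2.resize(im[b:b+h,a:a+w],None,fx=s,fy=s,interpolation=cv2.INTER_CUBIC)
    cv2.imwrite("pics/"+f,im); np.savez("pics/"+f+".npz",**{k:np.array(c[k]) for k in("intrinsics","R","t")}); return c
def cal(f): return dict(np.load("pics/"+f+".npz"))
E
python3 - <<'E'
from h import *
print(ctrl.get_obs(),ctrl.tcp_to_grasp)
for n in("top","side"):
    c=snap(n,n+"0.png"); print(n,-c["R"].T@c["t"],c["R"])
E
```

```text
{'time_s': 0.0, 'qpos': array([-1.22063224e+00,  3.00473185e-01,  1.52159459e+00,  4.84282926e-06,
        1.32068298e+00, -6.66136444e-02]), 'joint_vel': array([-0.00065298, -0.0012614 , -0.00043658, -0.00095547, -0.0007126 ,
       -0.00202562]), 'tau': array([ 5.93475361e-04, -5.31803620e+01, -3.52735698e+01,  7.08882906e-02,
        2.44696724e-02, -6.50537595e-05]), 'ee_pos': array([ 0.22262791, -0.50289096,  0.40407933]), 'eef_rot': array([-3.14043743e+00, -8.17687641e-05,  4.16776487e-01]), 'force': array([ 0.57788624, -0.48512391, -0.30167552]), 'moment': array([ 0.02485512,  0.03154999, -0.04981274]), 'grip_force': 0.0, 'grip_width': 0.0943544956360258} 0.1804
top [ 0.47333388 -0.03262969  1.17853844] [[ 0.02809651 -0.99959698 -0.00405796]
 [-0.99602925 -0.02765269 -0.08462302]
 [ 0.0844767   0.00641945 -0.99640478]]
side [0.09854    0.81132902 0.71034081] [[-0.86455771 -0.50234162  0.01388754]
 [-0.28296475  0.46378832 -0.83954234]
 [ 0.41529618 -0.72976249 -0.54311674]]
```

View pics/top0.png

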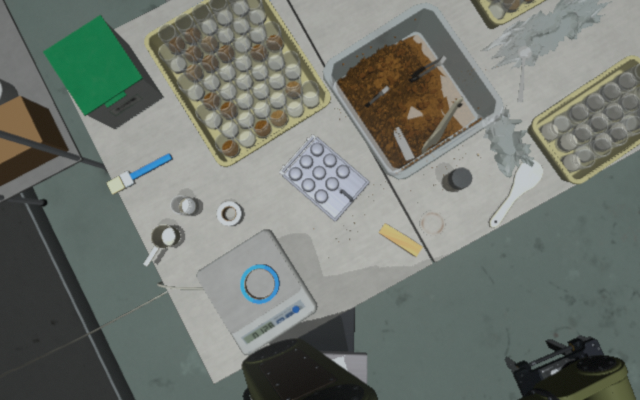

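View pics/side0.png

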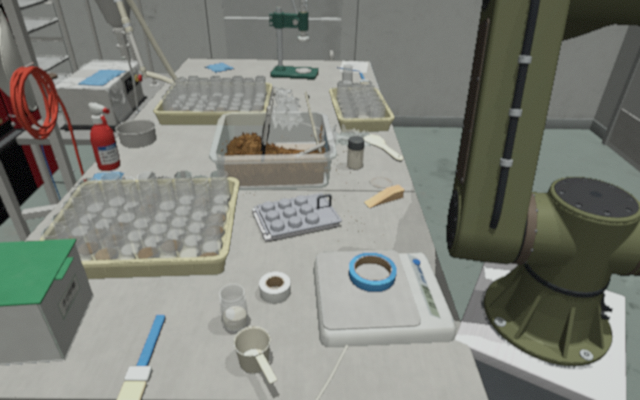

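The top view shows the tin around (325,178) with its handle near (347,197), and the wedge around (401,240). The bystanders are at about (460,178), (230,213) and (188,206). Next I'll enlarge the tin and wedge area.

Run:
```python
from h import *
im=cv2.imread("pics/top0.png")[125:265,270:440]; a=cv2.resize(im,None,fx=4.5,fy=4.2,interpolation=3)
cv2.imwrite("pics/top0c.png",a)
```

```text
(no output)
```

View pics/top0c.png

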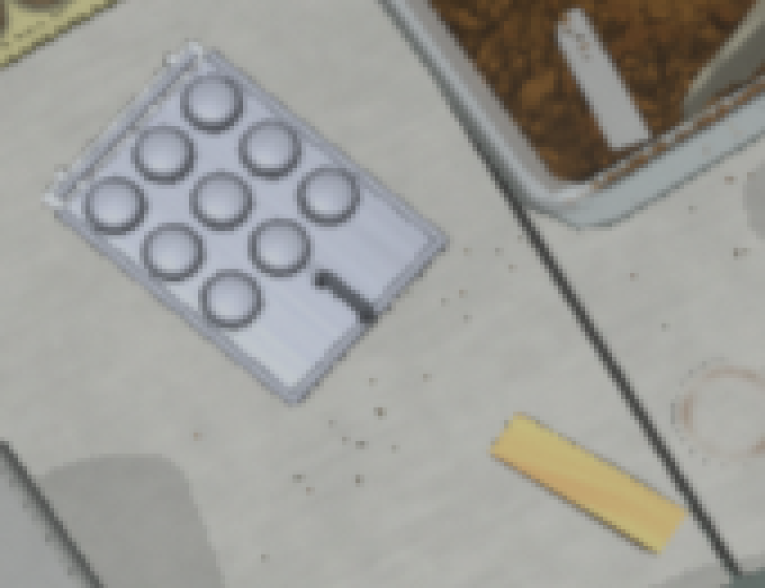

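The tin's front corners are at crop (445,240) and (295,400), the handle bar runs from (322,278) to (370,318), and the wedge corners are (518,412), (492,452), (660,552) and (687,512).

Run:
```python
from h import *
c=cal("top0.png")
def P(x,y,z): return ray(c,270+(x+.5)/4.5-.5,125+(y+.5)/4.2-.5,z)
fr=P(445,240,.022);fl=P(295,400,.022);hr=P(200,48,.02);hl=P(58,198,.02)
print("front",fr,fl,"mid",(fr+fl)/2,"w",np.linalg.norm(fr-fl));
ax=(hr+hl)/2-(fr+fl)/2; print("hingemid",(hr+hl)/2,np.linalg.norm(ax),"yaw",np.arctan2(ax[1],ax[0]),"yawfront",np.arctan2(*( (fl-fr)[[1,0]]))-np.pi/2)
h1=P(322,278,.06);h2=P(370,318,.06);print("handle",h1,h2,(h1+h2)/2,np.linalg.norm(h1-h2),np.arctan2(*(h1-h2)[[1,0]]))
t1=P(518,412,.002);t2=P(492,452,.002);r1=P(660,552,.03);r2=P(687,512,.03)
t=(t1+t2)/2;r=(r1+r2)/2;d=t-r;print("tip",t,"rear",r,np.linalg.norm(d[:2]),"yaw",np.arctan2(d[1],d[0]))
u=d/np.linalg.norm(d[:2]);print("grip",r+.02*u, t-.1*u)
for n,u,v in(("shaker",460,178),("roll",230,213),("jar",188,206)):print(n,ray(c,u,v,.05))
```

```text
front [ 0.62856511 -0.15192572  0.022     ] [ 0.51912967 -0.06117747  0.022     ] mid [ 0.57384739 -0.10655159  0.022     ] w 0.14216666241602635
hingemid [0.70293056 0.04769038 0.02      ] 0.20113937866286727 yaw 0.8739641904487785 yawfront 0.8784786125857984
handle [ 0.5967302  -0.07447547  0.06      ] [ 0.57163918 -0.10393032  0.06      ] [ 0.58418469 -0.08920289  0.06      ] 0.038692986687139566 0.8652310786423354
tip [ 0.50209142 -0.19411051  0.002     ] rear [ 0.43903225 -0.29403487  0.03      ] 0.11815810373938865 yaw 1.0078446673169486
grip [ 0.44970594 -0.2771212   0.02526059] [ 0.44872295 -0.27867886  0.02569706]
shaker [ 0.64208278 -0.39912293  0.05      ]
roll [0.52868592 0.22633666 0.05      ]
jar [0.54459581 0.34192174 0.05      ]
```

```bash
cat >> h.py <<'E'
def rel(p,yaw=None,R=None):
    o=ctrl.get_obs(); R0=Ro.from_euler("xyz",o["eef_rot"])
    Rt=R0 if yaw is None else Ro.from_euler("xyz",[np.pi,0,yaw])
    print("cm",np.round(R0.inv().apply(np.array(p)-o["ee_pos"])*100,2),"rot",np.round((R0.inv()*Rt).as_rotvec(),3),"t",o["time_s"])
E
python3 -c "
from h import *
rel([.586,-.089,.36],.873)"
```

```text
cm [ 49.98 -23.13   4.44] rot [-0.001 -0.    -0.456] t 0.1
```

```bash
python3 -m jog '[[6,-3,0,0,0,-0.06],[12,-6,0,0,0,-0.12],[18,-9,0,0,0,-0.18],[24,-12,0,0,0,-0.24],[30,-15,1,0,0,-0.30],[36,-18,2,0,0,-0.36],[42,-20,3,0,0,-0.42],[50,-23.1,4.4,0,0,-0.456]]' 100 20
python3 -c "
from h import *
rel([.586,-.089,.36],.873)"
```

```text
time_s: 0.9
ee_pos: [0.4822, -0.1977, 0.3822]
eef_rot: [3.141, -0.0, 0.875]
force: [0.1, -0.7, 0.5]
grip_width: 0.0941
grip_force: 0.0
cm [15.    1.    2.22] rot [ 0.    -0.     0.002] t 0.9
```

```bash
python3 -m jog '[[4,0,1,0,0,0],[8,0.5,2,0,0,0],[12,1,2,0,0,0],[15,1,2.2,0,0,0],[15,1,2.2,0,0,0],[15,1,2.2,0,0,0]]'
python3 -c "
from h import *
rel([.586,-.089,.36],.873)
c=snap('wrist','w1.png'); print(proj(c,[.586,-.089,.06]),-c['R'].T@c['t'])"
```

```text
time_s: 1.5
ee_pos: [0.5853, -0.0909, 0.3597]
eef_rot: [-3.141, 0.001, 0.874]
force: [-0.6, -0.1, -1.4]
grip_width: 0.0938
grip_force: 0.0
cm [ 0.19 -0.06 -0.03] rot [-0.001  0.001  0.001] t 1.5
[319.7518682  195.55602817] [ 0.63647349 -0.02924275  0.34035748]
```

View pics/w1.png

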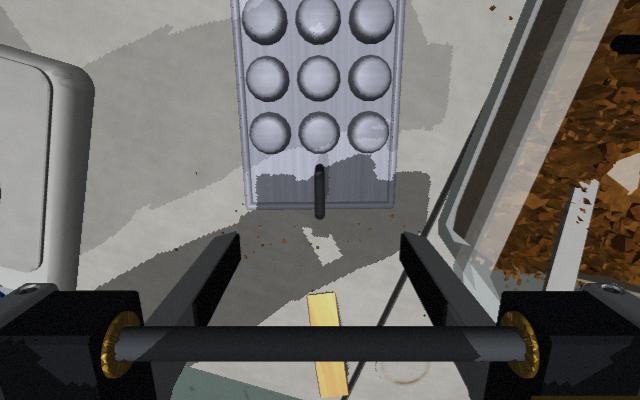

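The wrist view shows the handle bar from (320,167) to (320,216), the tin's front edge from (247,208) to (394,207), and the wedge's thin end from (308,294) to (335,292).

Run:
```python
from h import *
c=cal("w1.png")
a=ray(c,320,168,.0645);b=ray(c,319.5,215.5,.0645);print((a+b)/2,np.linalg.norm(a-b),np.arctan2(*(a-b)[[1,0]]))
f1=ray(c,247,208,.02);f2=ray(c,394,207,.02);print("front",(f1+f2)/2,np.linalg.norm(f1-f2),np.arctan2(*(f1-f2)[[1,0]])-np.pi/2)
b1=ray(c,236,0,.022);b2=ray(c,247,200,.022);print(b1,b2)
print("tip",(ray(c,308,294,.002)+ray(c,335,292,.002))/2)
h=(a+b)/2; rel([h[0],h[1],.060+.1804+.003],.873); o=ctrl.get_obs();print(o['ee_pos'])
```

```text
[ 0.5887138  -0.08575719  0.0645    ] 0.04244652726702202 0.8636860586943353
front [ 0.57124837 -0.10764087  0.02      ] 0.14940824503436453 0.8813962675807723
[0.63560036 0.08179489 0.022     ] [ 0.52017583 -0.05379866  0.022     ]
tip [ 0.50172493 -0.19270416  0.002     ]
cm [ 0.69 -0.07 11.66] rot [-0.001  0.001 -0.   ] t 1.55
[ 0.58494923 -0.09146976  0.360023  ]
```

```bash
python3 -m jog '[[0.6,-0.1,2,0,0,0],[0.6,-0.1,4,0,0,0],[0.6,-0.1,6,0,0,0],[0.6,-0.1,8,0,0,0],[0.6,-0.1,9.5,0,0,0],[0.6,-0.1,11,0,0,0],[0.6,-0.1,11.7,0,0,0],[0.6,-0.1,11.7,0,0,0]]' 50
python3 -m jog '[[0,0,0,0,0,0],[0,0,0,0,0,0],[0,0,0,0,0,0],[0,0,0,0,0,0],[0,0,0,0,0,0],[0,0,0,0,0,0],[0,0,0,0,0,0]]' 0 20
```

```text
time_s: 2.35
ee_pos: [0.5882, -0.0861, 0.2426]
eef_rot: [-3.141, 0.001, 0.873]
force: [-0.4, 0.5, 0.2]
grip_width: 0.047
grip_force: 0.0
time_s: 3.05
ee_pos: [0.5884, -0.0859, 0.2435]
eef_rot: [3.141, -0.0, 0.873]
force: [-0.4, -0.4, 1.9]
grip_width: 0.0078
grip_force: 20.0
```

```bash
python3 -m jog '[[0.3,0,-1.1,0,0,0],[0.65,0,-2.15,0,0,0],[1.07,0,-3.2,0,0,0],[1.56,0,-4.23,0,0,0],[2.1,0,-5.2,0,0,0],[2.73,0,-6.15,0,0,0],[3.4,0,-7.07,0,0,0],[4.1,0,-7.95,0,0,0]]'
python3 -m jog '[[0,0,0,0,0,0],[0,0,0,0,0,0],[0,0,0,0,0,0],[0,0,0,0,0,0],[0,0,0,0,0,0],[0,0,0,0,0,0],[0,0,0,0,0,0],[0,0,0,0,0,0]]'
python3 -m jog '[[0,0,0,0,0,0],[0,0,0,0,0,0],[0,0,0,0,0,0],[0,0,0,0,0,0],[0,0,0,0,0,0],[0,0,0,0,0,0]]'
python3 -c "
from h import *
snap('side','s1.png',(200,130,200,150),4)"
```

```text
time_s: 3.85
ee_pos: [0.615, -0.0538, 0.3233]
eef_rot: [-3.141, 0.0, 0.873]
force: [1.5, 1.3, -6.8]
grip_width: 0.0081
grip_force: 20.0
time_s: 4.65
ee_pos: [0.6146, -0.0544, 0.3227]
eef_rot: [-3.141, 0.0, 0.873]
force: [-4.2, 3.8, -2.5]
grip_width: 0.0086
grip_force: 20.0
time_s: 5.25
ee_pos: [0.6146, -0.0544, 0.3227]
eef_rot: [-3.141, 0.0, 0.873]
force: [-4.3, 3.1, -1.9]
grip_width: 0.0083
grip_force: 20.0
```

View pics/s1.png

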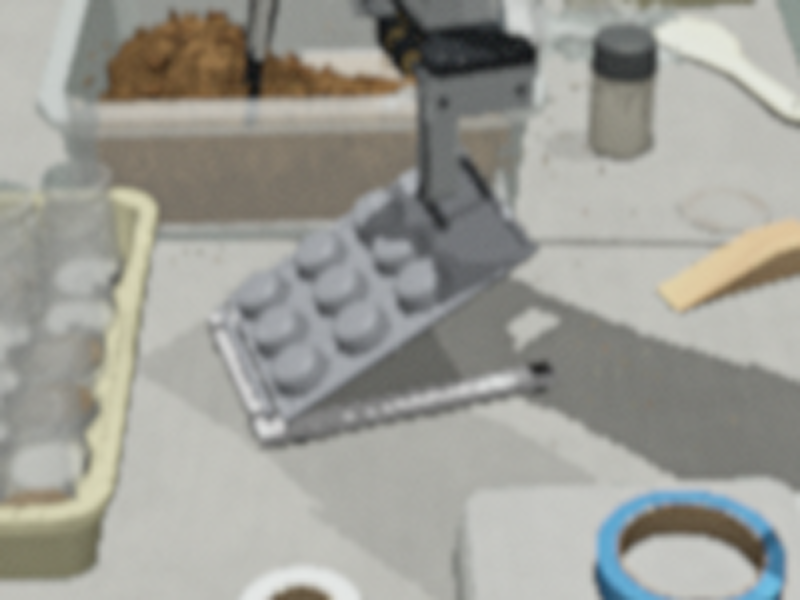

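The side view shows the tin at about 30° in the gripper, with the stand rail below it. It has been held for 1.4 s, so I'll lower it along the same arc.

```bash
python3 -m jog '[[-0.36,0,0.43,0,0,0],[-0.7,0,0.88,0,0,0],[-1.04,0,1.33,0,0,0],[-1.37,0,1.8,0,0,0],[-1.69,0,2.27,0,0,0],[-2.0,0,2.75,0,0,0],[-2.28,0,3.23,0,0,0],[-2.54,0,3.72,0,0,0]]'
python3 -m jog '[[-0.25,0,0.51,0,0,0],[-0.49,0,1.02,0,0,0],[-0.71,0,1.55,0,0,0],[-0.91,0,2.08,0,0,0],[-1.09,0,2.6,0,0,0],[-1.26,0,3.13,0,0,0],[-1.41,0,3.68,0,0,0],[-1.56,0,4.2,0,0,0]]'
python3 -m jog '[[0,0,0,0,0,0],[0,0,0,0,0,0],[0,0,0,0,0,0],[0,0,0,0,0,0]]'
```

```text
time_s: 6.1
ee_pos: [0.5982, -0.0741, 0.2855]
eef_rot: [-3.142, 0.0, 0.873]
force: [-4.3, 1.2, 1.1]
grip_width: 0.0081
grip_force: 20.0
time_s: 6.9
ee_pos: [0.5885, -0.0859, 0.2438]
eef_rot: [3.141, -0.001, 0.873]
force: [-11.4, 8.4, 32.3]
grip_width: 0.0079
grip_force: 20.0
time_s: 7.3
ee_pos: [0.5885, -0.0858, 0.2437]
eef_rot: [3.141, -0.0, 0.873]
force: [-1.1, 1.2, 1.8]
grip_width: 0.0083
grip_force: 20.0
```

```bash
python3 -m jog '[[0,0,0,0,0,0],[0,0,0,0,0,0],[0,0,0,0,0,0],[0,0,0,0,0,0],[0,0,-0.5,0,0,0],[0,0,-2,0,0,0],[0,0,-4,0,0,0],[0,0,-7,0,0,0]]' 45
python3 -m jog '[[0,0,-2,0,0,0],[0,0,-3,0,0,0],[0,0,-3,0,0,0],[0,0,-3,0,0,0]]'
python3 -c "
from h import *
rel([.445,-.285,.34],1.0)"
```

```text
time_s: 8.1
ee_pos: [0.5881, -0.0858, 0.3146]
eef_rot: [-3.14, 0.001, 0.873]
force: [-0.9, -0.4, -0.2]
grip_width: 0.0424
grip_force: 0.0
time_s: 8.5
ee_pos: [0.5882, -0.0858, 0.343]
eef_rot: [-3.141, 0.0, 0.873]
force: [-0.9, -0.5, 0.2]
grip_width: 0.0422
grip_force: 0.0
cm [-24.46   1.83   0.31] rot [-0.001  0.    -0.127] t 8.5
```

```bash
python3 -m jog '[[-4,0.3,0,0,0,-0.03],[-8,0.6,0,0,0,-0.06],[-12,1,0,0,0,-0.1],[-16,1.3,0,0,0,-0.127],[-20,1.6,0,0,0,-0.127],[-24.5,1.8,0,0,0,-0.127],[-24.5,1.8,0,0,0,-0.127],[-24.5,1.8,0,0,0,-0.127]]' 65
python3 -c "
from h import *
c=snap('wrist','w2.png');print(proj(c,[.449,-.278,.03]),ctrl.get_obs()['ee_pos'])"
```

```text
time_s: 9.3
ee_pos: [0.4442, -0.2856, 0.3427]
eef_rot: [-3.14, -0.0, 0.998]
force: [-0.0, -0.3, 0.3]
grip_width: 0.0612
grip_force: 0.0
[320.61924726 184.61272181] [ 0.4447735  -0.28493859  0.3428401 ]
```

View pics/w2.png

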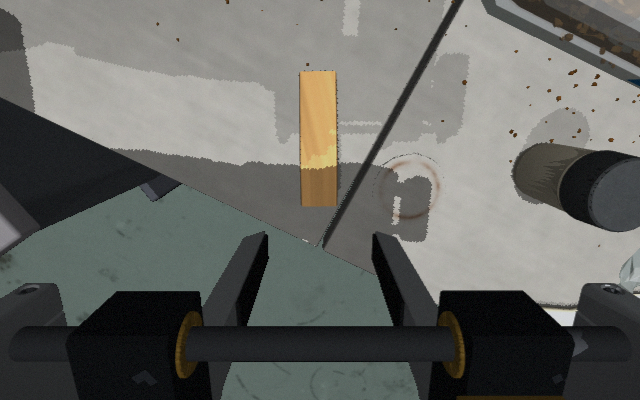

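The wrist view shows the wedge upright in the picture, with its thin end from (300,71) to (336,71) and its thick rear end from (301,206) to (338,206).

Run:
```python
from h import *
c=cal("w2.png")
t=ray(c,318,71,.002);r=ray(c,319.5,206,.03);d=(t-r)[:2];print(t,r,np.linalg.norm(d),np.arctan2(d[1],d[0]))
u=d/np.linalg.norm(d);g=r[:2]+.02*u;print(g,t[:2]-.1*u); g=(g+t[:2]-.1*u)/2
rel([g[0],g[1],.1804+.024],np.arctan2(d[1],d[0]))
```

```text
[ 0.5009028  -0.19302432  0.002     ] [ 0.43706162 -0.29461735  0.03      ] 0.1199868347064284 1.0097549298150363
[ 0.44770298 -0.27768333] [ 0.44769598 -0.27769447]
cm [ 0.76 -0.13 13.84] rot [-0.001 -0.    -0.01 ] t 9.35
```

```bash
python3 -m jog '[[0.7,-0.1,2,0,0,-0.01],[0.7,-0.1,4,0,0,-0.01],[0.7,-0.1,6.5,0,0,-0.01],[0.7,-0.1,9,0,0,-0.01],[0.7,-0.1,11,0,0,-0.01],[0.7,-0.1,12.5,0,0,-0.01],[0.7,-0.1,13.4,0,0,-0.01],[0.7,-0.1,13.8,0,0,-0.01]]'
python3 -m jog '[[0,0,0,0,0,0],[0,0,0,0,0,0],[0,0,0,0,0,0],[0,0,0,0,0,0],[0,0,0,0,0,0],[0,0,0,0,0,0],[0,0,0,0,0,0],[0,0,0,0,0,0]]' 0 25
python3 - <<'E'
from h import *
u=np.array([np.cos(.873),np.sin(.873)]);lip=np.array([.572,-.1055])
for s in(.120,.046): g=lip-s*u; print(g); rel([g[0],g[1],ctrl.get_obs()["ee_pos"][2]],.873)
E
```

```text
time_s: 10.15
ee_pos: [0.448, -0.2779, 0.2047]
eef_rot: [-3.14, -0.0, 1.011]
force: [1.0, 0.4, -0.6]
grip_width: 0.0609
grip_force: 0.0
time_s: 10.95
ee_pos: [0.4477, -0.2788, 0.2062]
eef_rot: [3.141, 0.0, 1.01]
force: [-0.7, 0.2, 5.8]
grip_width: 0.0336
grip_force: 25.0
[ 0.49489632 -0.1974512 ]
cm [ 9.4  -0.33 -0.  ] rot [ 0.001 -0.     0.137] t 10.95
[ 0.54244359 -0.14074796]
cm [16.73  0.68  0.  ] rot [ 0.001 -0.     0.137] t 10.95
```

```bash
python3 -m jog '[[1,0,0,0,0,0.02],[2.5,-0.1,0,0,0,0.05],[4,-0.15,0,0,0,0.08],[5.5,-0.2,0,0,0,0.11],[7,-0.25,0,0,0,0.137],[8.5,-0.3,0,0,0,0.137],[9.4,-0.33,0,0,0,0.137],[9.4,-0.33,0,0,0,0.137]]'
python3 - <<'E'
from h import *
rel([.54244,-.14075,ctrl.get_obs()["ee_pos"][2]],.873)
snap('top','t3.png',(310,160,120,90),6.6)
c=snap('wrist','w3.png')
E
```

```text
time_s: 11.75
ee_pos: [0.4955, -0.1965, 0.2062]
eef_rot: [3.14, -0.001, 0.874]
force: [2.6, 2.9, 4.5]
grip_width: 0.0339
grip_force: 25.0
cm [7.29 0.02 0.01] rot [ 0.001 -0.001  0.001] t 11.75
```

View pics/w3.png

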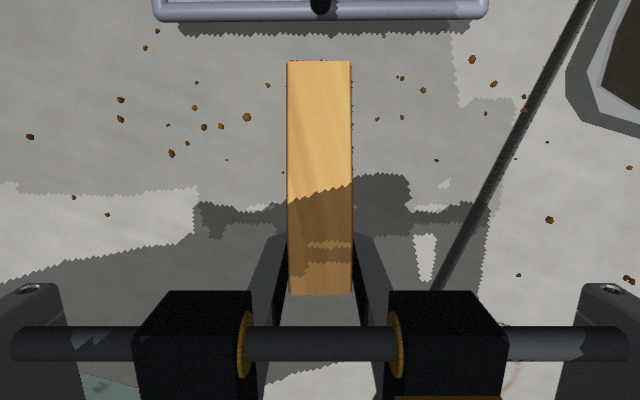

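The wedge sits centred in front of the tin. Its thin end is at (319.5,61), and the tin's rim spans columns 153 to 489 with its front side down to row 20.

Run:
```python
from h import *
c=cal("w3.png");u=np.array([np.cos(.873),np.sin(.873),0])
t=ray(c,319.5,61,.002);print("tip",t)
for z in(.016,.02,.024):
  l=ray(c,321,20,z);print(z,l,"gap",(l-t)@u,(l-t)@[-u[1],u[0],0])
```

```text
tip [ 0.56037253 -0.11887778  0.002     ]
0.016 [ 0.57126215 -0.1069577   0.016     ] gap 0.01613079890426514 -0.000685263672983053
0.02 [ 0.57068676 -0.107618    0.02      ] gap 0.015255128150739266 -0.000668624333311202
0.024 [ 0.57011136 -0.1082783   0.024     ] gap 0.01437945739721338 -0.0006519849936393583
```

```bash
python3 -m jog '[[0.5,0,0,0,0,0],[1.2,0,0,0,0,0],[2,0,0,0,0,0],[2.8,0,0,0,0,0],[3.6,0,0,0,0,0],[4.2,0,0,0,0,0],[4.7,0,0,0,0,0],[5,0,0,0,0,0]]'
python3 -m jog '[[0.3,0,0,0,0,0],[0.6,0,0,0,0,0],[0.9,0,0,0,0,0],[1.2,0,0,0,0,0],[1.5,0,0,0,0,0],[1.8,0,0,0,0,0],[2.0,0,0,0,0,0],[2.0,0,0,0,0,0]]'
python3 -m jog '[[0,0,0,0,0,0],[0,0,0,0,0,0],[0,0,0,0,0,0],[0,0,0,0,0,0]]'
python3 - <<'E'
from h import *
c=snap('side','s3.png',(230,170,190,80),4.2)
rel([.54244,-.14075,ctrl.get_obs()["ee_pos"][2]],.873)
a=cv2.imread("pics/s3.png");w=ctrl.camera("wrist");np.savez("pics/w4.npz",**{k:np.array(w[k]) for k in("intrinsics","R","t")})
b=cv2.resize(w["img"][0:160,120:520],(798,260));cv2.imwrite("pics/c4.png",np.vstack([a[:,:798],b]))
E
```

```text
time_s: 12.65
ee_pos: [0.5272, -0.1591, 0.2062]
eef_rot: [3.141, 0.0, 0.873]
force: [-3.0, -4.0, 6.5]
grip_width: 0.0342
grip_force: 25.0
time_s: 13.45
ee_pos: [0.5399, -0.1441, 0.2062]
eef_rot: [3.141, 0.001, 0.873]
force: [-3.7, -4.6, 7.1]
grip_width: 0.0338
grip_force: 25.0
time_s: 13.85
ee_pos: [0.5398, -0.1442, 0.2062]
eef_rot: [3.141, 0.0, 0.873]
force: [-3.8, -3.8, 6.7]
grip_width: 0.0338
grip_force: 25.0
cm [ 0.43 -0.02 -0.  ] rot [0.001 0.    0.   ] t 13.9
```

View pics/c4.png

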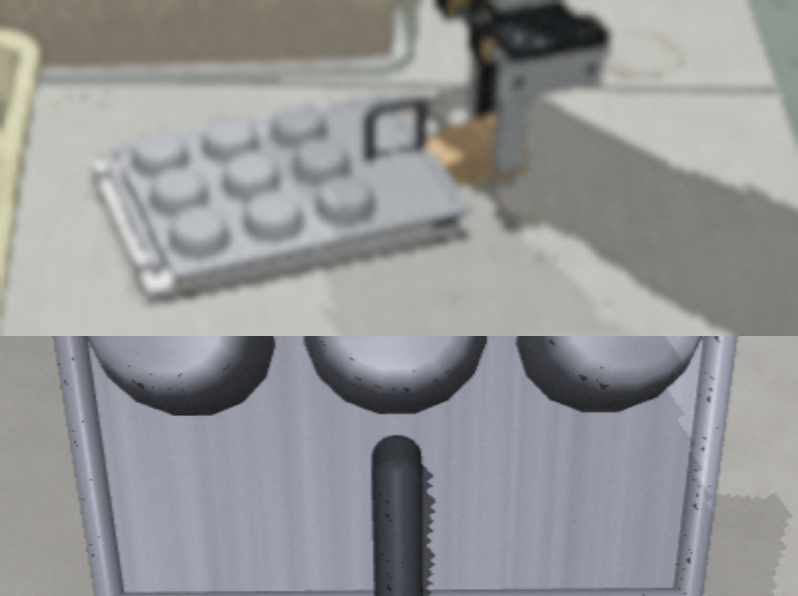

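The tin's front edge looks slightly raised off the rail, at crop (460,225). I'll measure the lift by matching the handle between the first side picture and a new one, and check the wedge's rear edge for slip in the fingers.

Run:
```python
from h import *
a=cv2.imread("pics/side0.png",0).astype(np.float32);c=ctrl.camera("side");b=cv2.cvtColor(c["img"],cv2.COLOR_BGR2GRAY).astype(np.float32)
u=np.array([np.cos(.873),np.sin(.873),0]);v=np.array([-u[1],u[0],0]);lip=np.array([.572,-.1055,0]);H=lip+.2*u+[0,0,.019]
def at(s,y,z,th):
    x=-(.2-s);return H+u*(x*np.cos(th)+(z-.019)*np.sin(th))+v*y+[0,0,-x*np.sin(th)+(z-.019)*np.cos(th)]
for nm,s,y,z,r in(("handle",.024,0,.055,9),("cupL",.075,.048,.037,9),("cupM",.075,0,.037,9),("rear",.17,0.0,.037,9)):
    p=proj(c,at(s,y,z,0));k=proj(c,at(s,y,z,.025))-p
    x,yy=np.round(p).astype(int);T=a[yy-r:yy+r,x-r:x+r];W=b[yy-r-6:yy+r+6,x-r-6:x+r+6]
    U=lambda m:cv2.resize(m,None,fx=8,fy=8,interpolation=2)
    m=cv2.matchTemplate(U(W),U(T),cv2.TM_CCOEFF_NORMED);_,q,_,l=cv2.minMaxLoc(m)
    print(nm,p,"shift",np.array(l)/8-6,round(q,3),"exp@.025",k)
w=ctrl.camera("wrist");cv2.imwrite("pics/c5.png",cv2.resize(w["img"][100:340,200:440],None,fx=2.4,fy=2.4))
```

```text
handle [323.50013646 197.26308736] shift [ 0.    -0.875] 0.935 exp@.025 [-0.2900697  -1.28890893]
cupL [311.70776051 215.58706043] shift [ 0.   -0.75] 0.954 exp@.025 [-0.16494324 -0.93267484]
cupM [305.88589806 206.02582743] shift [-0.125 -0.625] 0.977 exp@.025 [-0.16863869 -0.91803929]
rear [272.1741895  212.36682247] shift [ 0.    -0.125] 0.994 exp@.025 [-0.17815704 -0.19821009]
```

View pics/c5.png

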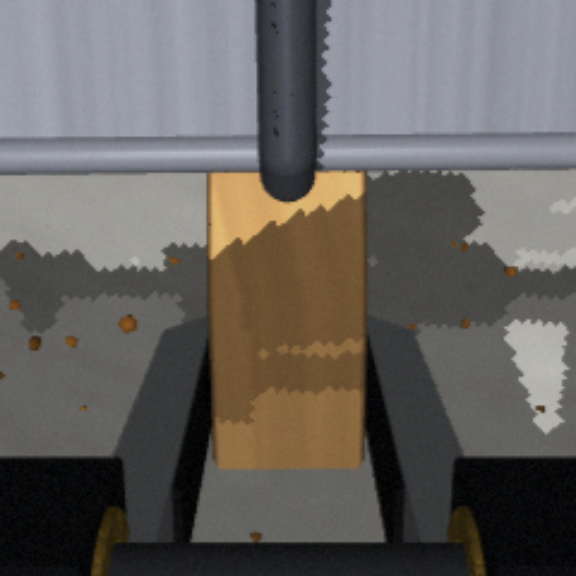

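There is no slip in the grip, as the rear edge is still at row 295. The lift measures 3.5 to 5 mm, so I'll push 3 mm more and hand in.

```bash
python3 -m jog '[[0.1,0,0,0,0,0],[0.2,0,0,0,0,0],[0.3,0,0,0,0,0],[0.3,0,0,0,0,0],[0.3,0,0,0,0,0],[0.3,0,0,0,0,0],[0.3,0,0,0,0,0]]'
python3 - <<'E'
from h import *
o=ctrl.get_obs();print(o["ee_pos"],o["joint_vel"].max(),o["grip_force"])
print(ctrl.hand_in())
E
```

```text
time_s: 14.75
ee_pos: [0.5417, -0.142, 0.2062]
eef_rot: [3.141, 0.001, 0.873]
force: [-5.1, -6.3, 7.9]
grip_width: 0.0336
grip_force: 25.0
[ 0.541668   -0.14199184  0.20616947] -0.0003111910241889369 24.966433346271515
the job is handed in; nothing more can be done
None
```

I tipped the tin to about 30°, held it there for over a second, lowered it level and let go. I then pushed the gripped wedge under the middle of its front edge for an estimated lift of about 5 mm and handed the job in; no verdict was returned.

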